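# Pin the locating fixture and hold a bracket hard in its corner

## Robot

A 6-joint arm with a two-finger parallel gripper is mounted at the origin on a cart in front of the work surface, level with it; the furniture and walls round the work are solid. World frame = base frame: x ahead of the robot, y to its left, z up, the work surface at z = 0. Lengths are in m, angles in degrees, forces in N, time in s.
With the tool pointing down it reaches from about 0.3 to 0.75 m from the base axis. Payload 8.5 kg.
Tool frame: the origin (TCP) lies at the very end of the fingers, on their centre line; the grasp point (between the pads) lies 19 mm behind it (env.grasp_offset is the distance from the TCP to the grasp point, in m); y points along the fingers, z is the direction in which the jaws open and shut, and the axes are right-handed (so a half turn about y gives the same grasp; the last joint's range is limited). The gripper opens to 85 mm and grips with 20 to 120 N. Pads are 22 mm wide; open, the fingers measure 114 mm over their backs; the gripper's body (76 mm by 85 mm) begins 54 mm behind the grasp point. The pads swing forward as they close: fully open they stand 13 mm farther back than shut.
Start: joints at [-76.679, 21.807, 74.336, -0, 83.858, -12.336], TCP at [0.238, -0.496, 0.231] pointing down, gripper open.
Joint ranges: [-178.18, 178.18], [-50.72, 133.34], [12.68, 142.11], [-81.47, 261.47], [9.98, 163.14], [-165.26, 165.26]. Speed limits (degrees/s): [136.94, 136.94, 180, 180, 180, 180].

## Interface

Orientations are given as a 3x3 rotation matrix whose columns are the frame's x, y, z axes.
In Python, from rig import env gives the robot as it stands. The module is installed in compiled form; this text tells all that it offers.
- The arm moves only by the shell command python3 -m pendant 'ROWS' [FORCE]. ROWS is JSON, a list of rows, each a list of 3 entries, a list of its own where there are three numbers: the shift along the world's x, y, z as a fraction of full scale, then the turn about the world's z as a fraction of full scale, then the opening, from 0 (shut) to 1 (fully open). A call has 1 to 12 rows; each row shifts and turns the commanded pose from where the row before left it; what a row does not reach is not made up. Full scale, the value 1, is 30 mm for a shift and 5 degrees for a turn. A row lasts 1/12 s, in which the tool goes at most 41.7 mm and 7.16 degrees, less where a joint would pass 70% of its speed; a pose out of reach is approached as far as the arm can. A call with a number of a shift or a turn outside -1 to 1 is refused whole. A call with a gripper value outside its range is refused whole. The fingers move at their own pace and stop on an object; FORCE is the grip in N (left out, the last holds). Time passes only in rows, so rows that do not move let the fingers close. It gives the time, the measured TCP pose, the force and the opening at its end, in the units of the state.
- env.observe(): the state, without advancing time (a new reading comes with each control period).
- env.get_image(name): name is "scene" or "top"; returns (picture, depth): 384x512x3 uint8, red, green, blue; 384x512 float32, m along the optical axis (not along the pixel's ray), 0 where there is no reading.
- env.camera_model(name): a dict with "camera_matrix" (3x3 intrinsics, pixels), "R" (3x3) and "t" (3): a world point X has camera coordinates R X + t. Camera axes: x right, y down, z forward; pixel columns grow to the right and rows downward; lengths in m; the calibration is good to about 2 mm. A picture is of the moment at which its call begins. camera_model takes no time and is no camera call.
- env.close_job(): hands the job in, once; it reports no verdict.
The state is a dict: "time_s": time; "q": joint angles; "qvel": joint speeds; "joint_efforts": joint torques, N m; "position": TCP position; "tool_rot": TCP orientation; "ft_force": force on the tool from outside, world axes, zero at the start; "wrist_torque": the same for the moment, N m; "grip_width": finger opening in m.
Only numpy, scipy, OpenCV 4.12 (cv2) and the standard library are available. Lean on these libraries where they do the work, as an engineer would, in place of code of your own. Each camera call takes 0.05 s, during which the arm holds its last target.

## Task

I am going to scribe the black angle bracket and need it held in the locating fixture: first stand the thick round-headed pin from the pin block in the fixture's bore, fully home on its shoulder, and let go of it. Then set the bracket flat on the fixture's bed, a long edge of its foot flush along the fence and the toe of the foot (the end away from the upright) against the pin, and hold it there with one firm diagonal push of 10 to 20 N, down onto the bed and into the corner of fence and pin at once, so that it bears on all three. Finish while still holding and pushing, never ram it, and leave the slim pin, the V-block, the post holder and the tape roll alone.

Things in the scene. Friction and masses are not known exactly. Their poses are not given: they have to be found in the camera images.
- fixture: locating fixture, fixed to the table: bed 120 x 160 x 20 mm (x, y, z) with a fence bar along its +x side. Origin at the centre of the underside, z up, the bed's top at z = 20 mm. The fence's working face looks to -x and lies at x = +36 mm; the bar is 18 mm wide, runs from y = -75 to +75 mm and stands 12 mm above the bed. The small dark dots on the bed are shallow marks, not the bore
- bed: the plain steel bed alone, without the fence; same origin and axes as the fixture. Bed and fence are ground and lightly oiled: the bracket slides on them easily (friction about 0.25)
- fence: the dark steel fence bar alone; same origin and axes as the fixture
- bore (a point): centre of the bore's mouth, on the bed's top face at (18, -45, 20) mm in the fixture's axes; an 11.2 mm round bore, 18 mm deep, with a small chamfer. Its axes are the fixture's
- nest (a point): point on the bed's top where the bracket's origin belongs when its foot touches fence and pin: (21, -12, 20) mm in the fixture's axes; its axes are the fixture's, and the bracket's axes are to agree with them (toe, -y, towards the pin; +x edge against the fence)
- pin_block: dark steel block 90 x 46 x 20 mm (x, y, z), fixed to the table, in which two steel pins stand in loose bores up to their shoulders: the thick pin at x = +24 mm, the slim one at x = -24 mm. Origin at the centre of the underside
- locating_pin: thick steel locating pin, 44 mm long, 50 g: round shank 10 mm in diameter and 16 mm long with a tapered tip, then a round head 16 mm in diameter and 28 mm high that ends in a flat shoulder where the shank begins. Origin at the centre of the shank's tip end, z up along the pin; the shoulder is at z = 16 mm, the top at z = 44 mm. Seated in the bore its origin is 16 mm below the bed's top. Grasp the head's upper half
- slim_pin: slim steel pin beside it, 38 mm long (shank 6 mm, head 10 mm in diameter); not needed, stays in the pin block
- bracket: black angle bracket, about 50 g: flat foot 30 x 50 x 8 mm (x, y, z), origin at the centre of its underside, with an upright 20 mm (x) by 12 mm (y) near the +y end of the foot (y from 8 to 20 mm), from the foot up to z = 48 mm. The other end of the foot, y = -25 mm, is the toe. Grasp the upright
- v_block: black V-block 32 x 50 x 26 mm, bystander; origin at the centre of its underside
- upright_holder: black round post holder, 25 mm thick and 66 mm high, standing, bystander; origin at the centre of its underside
- tape_roll: black tape roll 75 mm across and 19 mm high, bystander; origin at the centre of its underside
Not all that is in view belongs to the job. What is shaped like the bracket but white or yellow is not meant.

How it is judged (in metres and radians):
On the way:
1. the thick locating pin stands in the bore, home on its shoulder, and is let go (horizontal distance between locating_pin and bore below 0.003 m and z of locating_pin in the frame of bore below -0.014 m and angle between locating_pin's own z axis and vertical below 0.08 rad and contact force between locating_pin and the fingers below 0.1 N), for 0.2 s.
At the end, for the whole second after the job is handed in: Thick pin home in the bore (3 mm), upright, untouched by the robot; bracket's toe to the pin, within 3 mm of fence and 4 mm of pin contact, square and flat within 0.06 rad, at rest and still held by the fingers, with over 2.5 N on the fence, 4 N on the bed, 0.5 N on the pin (horizontal distance between locating_pin and bore below 0.003 m and z of locating_pin in the frame of bore below -0.0135 m and angle between locating_pin's own z axis and vertical below 0.1 rad and contact force between locating_pin and the arm below 0.1 N and contact force between locating_pin and the fingers below 0.1 N and x of bracket in the frame of nest between -0.003 and 0.003 m and y of bracket in the frame of nest between -0.004 and 0.004 m and z of bracket in the frame of nest below 0.003 m and angle between the x axis of bracket and the x axis of fixture, either way round below 0.06 rad and angle between bracket's own z axis and vertical below 0.06 rad and contact force between bracket and fence above 2.5 N and contact force between bracket and bed above 4 N and contact force between bracket and locating_pin above 0.5 N and contact force between bracket and the fingers above 1 N and linear speed of bracket below 0.02 m/s and y of bore in the frame of bracket below -0.02 m); the arm keeps its last pose, push and grip.
It fails at once if the bracket is rammed: more than 60 N on fence or bed (contact force between bracket and fence above 60 N or contact force between bracket and bed above 60 N).
It fails at once if a bystander is disturbed: the slim pin moved more than 15 mm, or the V-block, post holder or tape roll more than 30 mm (distance of slim_pin from where it was at the start of the episode above 0.015 m or distance of any of v_block, upright_holder, tape_roll from where it was at the start of the episode above 0.03 m).
It also fails if it takes over 64 s, if anything falls off the work surface, if the arm or the gripper's body presses on something with over 40 N, if the wrist force passes 120 N, or if a joint passes its speed limit or range.

## Working session

There is one attempt and no reset: what is moved stays moved. The work goes in short steps, Python scripts to look and compute and a shell command to move; the robot and the scene stay as the last step left them, time stands still between calls to the robot, and variables do not carry over. Pictures are saved under pics/ and viewed, and the job is handed in when it is done.

```bash
mkdir -p pics; python3 - <<'E'
from rig import env
import cv2,numpy as np
s=env.observe();print({k:np.round(v,3).tolist() for k,v in s.items()})
for n in("scene","top"):
    p,d=env.get_image(n);cv2.imwrite(f"pics/{n}0.png",p[:,:,::-1]);np.save(f"pics/{n}0d.npy",d)
    c=env.camera_model(n);print(n,{k:np.round(v,4).tolist() for k,v in c.items()})
E
```

```text
{'time_s': 0.0, 'q': [-76.679, 21.84, 74.386, 0.001, 83.858, -12.336], 'qvel': [-0.093, -0.036, -0.052, -0.142, -0.038, -0.038], 'joint_efforts': [0.0, -44.846, -23.128, -0.0, 0.005, -0.0], 'position': [0.238, -0.495, 0.231], 'tool_rot': [[-0.901, -0.0, 0.433], [-0.433, 0.001, -0.901], [-0.0, -1.0, -0.001]], 'ft_force': [-0.758, -0.307, 0.952], 'wrist_torque': [-0.01, 0.053, 0.021], 'grip_width': 0.085}
scene {'camera_matrix': [[421.9845, 0.0, 256.4331], [0.0, 421.9845, 198.2727], [0.0, 0.0, 1.0]], 'R': [[-0.0872, -0.996, -0.0208], [-0.6507, 0.0728, -0.7558], [0.7543, -0.0524, -0.6544]], 't': [0.3083, 0.3925, 0.5015]}
top {'camera_matrix': [[406.4328, 0.0, 257.6157], [0.0, 406.4328, 194.1135], [0.0, 0.0, 1.0]], 'R': [[-0.0002, -0.9999, -0.0137], [-0.9919, 0.0019, -0.1268], [0.1268, 0.0136, -0.9918]], 't': [0.2408, 0.5807, 0.8066]}
```

View pics/scene0.png

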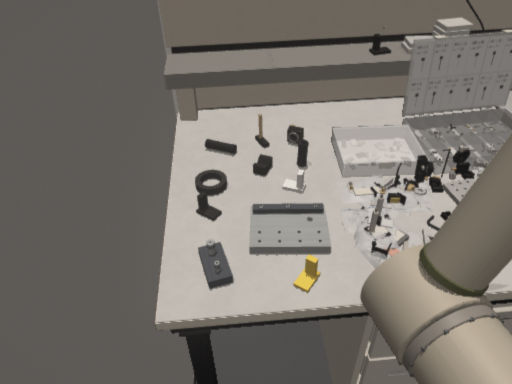

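View pics/top0.png

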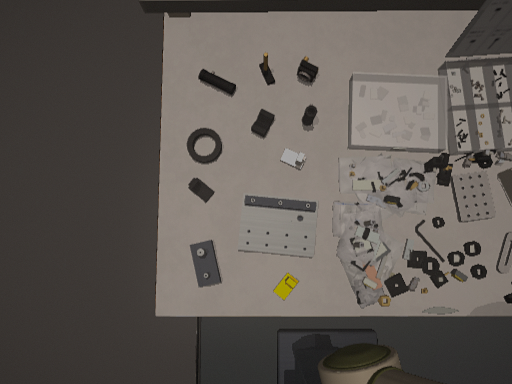

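The scene picture shows the fixture near (289,225), the pin block near (214,263) and the black bracket near (208,207). In the top picture they are near (278,225), (205,263) and (201,189). I'll zoom in and measure.

```bash
python3 - <<'E'
import cv2,numpy as np
a=cv2.imread("pics/top0.png");b=cv2.imread("pics/scene0.png")
cv2.imwrite("pics/z1.png",cv2.resize(a[170:295,170:330],None,fx=5,fy=4.8*1.0/4.8*5 if 0 else 4.8,interpolation=cv2.INTER_CUBIC))
cv2.imwrite("pics/z2.png",cv2.resize(b[180:300,180:340],None,fx=5,fy=5,interpolation=cv2.INTER_CUBIC))
E
```

```text
(no output)
```

View pics/z1.png

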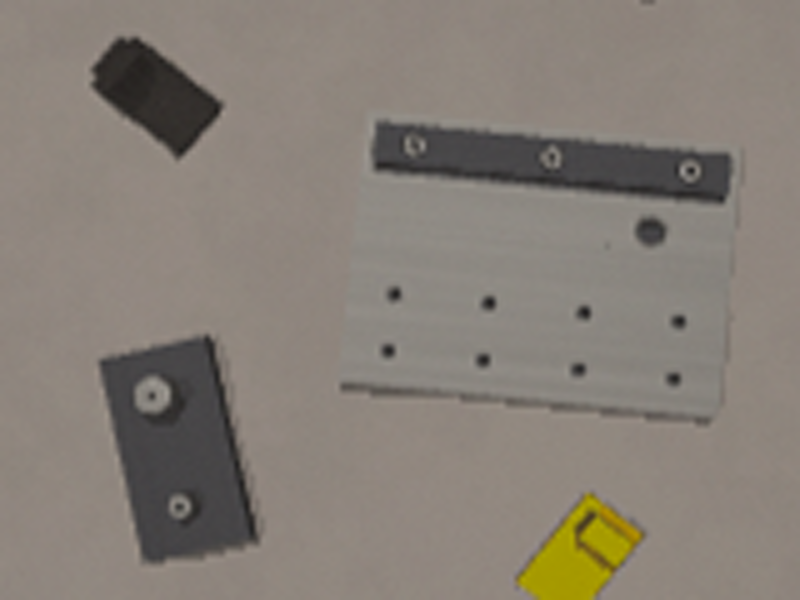

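View pics/z2.png

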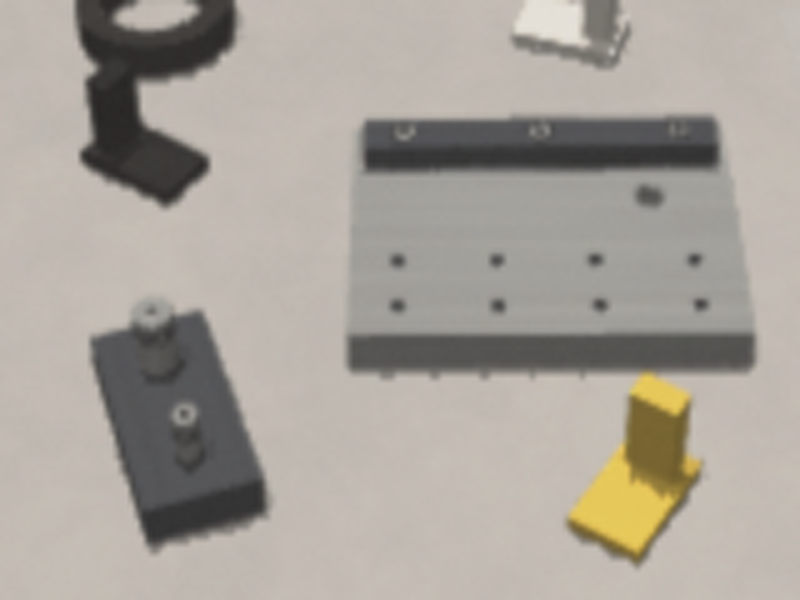

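Zoomed in, the bore is at z1 (651,231). The thick pin's top is at z1 (153,396), the slim pin's at (180,507), and the bracket's upright is at its upper-left end around (130,75). Next I'll cast rays.

```bash
cat > h.py <<'E'
import numpy as np
from rig import env
M={n:env.camera_model(n) for n in("scene","top")}
def ray(n,u,v,z):
    c=M[n];K=np.array(c["camera_matrix"]);R=np.array(c["R"]);t=np.array(c["t"])
    C=-R.T@t;d=R.T@np.linalg.solve(K,[u,v,1]);return C+d*(z-C[2])/d[2]
def px(n,X):
    c=M[n];p=np.array(c["camera_matrix"])@(np.array(c["R"])@X+np.array(c["t"]));return p[:2]/p[2]
E
python3 - <<'E'
from h import *
import cv2
z1=lambda u,v:(170+(u+.5)/5-.5,170+(v+.5)/4.8-.5)
z2=lambda u,v:(180+(u+.5)/5-.5,180+(v+.5)/5-.5)
def cen(n,u,v,r,dark):
    g=cv2.cvtColor(cv2.imread(f"pics/{n}0.png"),cv2.COLOR_BGR2GRAY).astype(float)
    u0,v0=int(round(u)),int(round(v));w=g[v0-r:v0+r+1,u0-r:u0+r+1]
    m=np.median(w);w=np.clip((m-w if dark else w-m)-12,0,None)
    Y,X=np.mgrid[v0-r:v0+r+1,u0-r:u0+r+1];return (w*X).sum()/w.sum(),(w*Y).sum()/w.sum()
P=lambda *a:print(*[np.round(x*1000,1) if isinstance(x,np.ndarray) else x for x in a])
P("cam",ray("top",257,194,0),-np.array(M["top"]["R"]).T@M["top"]["t"],-np.array(M["scene"]["R"]).T@M["scene"]["t"])
P("bore",ray("top",*cen("top",*z1(651,231),5,1),.02),ray("scene",*cen("scene",*z2(649,196),4,1),.02))
for i,(a,b) in enumerate(zip([(394,294),(489,303),(584,313),(679,321),(388,351),(483,360),(578,370),(674,379)],[(397,260),(497,260),(595,259),(695,259),(397,305),(498,305),(600,304),(701,304)])):
    P("dot",i,ray("top",*cen("top",*z1(*a),2,1),.02),ray("scene",*cen("scene",*z2(*b),2,1),.02))
for a in [(376,122),(731,153),(374,168),(726,198)]:P("fence top",ray("top",*z1(*a),.032))
for a in [(366,121),(716,118)]:P("fence far edge? scene",ray("scene",*z2(*a),.032))
for a in [(341,385),(712,417)]:P("bed near",ray("top",*z1(*a),.02))
P("thick",ray("top",*z1(153,396),.048),ray("scene",*z2(153,310),.048))
P("slim",ray("top",*z1(180,507),.044),ray("scene",*z2(183,413),.044))
for a in [(102,359),(209,337),(256,543),(145,560)]:P("block top",ray("top",*z1(*a),.02))
for a in [(92,340),(205,313),(265,487),(150,515)]:P("block scene",ray("scene",*z2(*a),.02))
g=cv2.cvtColor(cv2.imread("pics/top0.png"),cv2.COLOR_BGR2GRAY)
for n,box in(("top",(180,170,40,40)),):
    x,y,w,h=box;m=(g[y:y+h,x:x+w]<75).astype(np.uint8);k,l,s,c=cv2.connectedComponentsWithStats(m);print(s,c+[x,y])
    cs,_=cv2.findContours(m,cv2.RETR_EXTERNAL,cv2.CHAIN_APPROX_NONE);c=max(cs,key=cv2.contourArea)
    bx=cv2.boxPoints(cv2.minAreaRect(c))+[x,y];print(bx)
for a in [(222,104),(181,157)]:P("toe corners top z8",ray("top",*z1(*a),.008))
for a in [(208,161),(167,204),(82,156)]:P("foot scene (toe l/r, heel)",ray("scene",*z2(*a),.008 if a[0]>0 else 0))
E
python3 - <<'E'
import cv2
for n,b in(("top",(180,170,42,36)),("scene",(190,185,42,40))):
    x,y,w,h=b;a=cv2.imread(f"pics/{n}0.png")[y:y+h,x:x+w]
    a=cv2.convertScaleAbs(a,alpha=1.8)
    cv2.imwrite(f"pics/zb_{n}.png",cv2.resize(a,None,fx=14,fy=14,interpolation=cv2.INTER_CUBIC))
E
```

```text
cam [586.1 242.1   0. ] [473.8 228.7 877. ] [-96.  304.8 631.2]
bore [533.1 151.7  20. ] [531.1 151.7  20. ]
dot 0 [505.5 259.7  20. ] [504.9 259.5  20. ]
dot 1 [501.5 220.   20. ] [500.7 219.5  20. ]
dot 2 [497.4 180.1  20. ] [496.8 179.9  20. ]
dot 3 [493.5 140.6  20. ] [492.5 140.2  20. ]
dot 4 [480.9 262.3  20. ] [480.1 261.9  20. ]
dot 5 [476.8 222.6  20. ] [475.7 222.2  20. ]
dot 6 [472.9 182.7  20. ] [471.8 182.1  20. ]
dot 7 [468.8 143.1  20. ] [467.8 142.5  20. ]
fence top [579.9 267.2  32. ]
fence top [566.1 118.8  32. ]
fence top [559.7 267.9  32. ]
fence top [546.4 121.3  32. ]
fence far edge? scene [577.5 266.1  32. ]
fence far edge? scene [563.  117.6  32. ]
bed near [466.  281.9  20. ]
bed near [452.3 127.3  20. ]
thick [461.7 356.3  48. ] [461.1 356.1  48. ]
slim [415.4 345.2  44. ] [412.4 345.8  44. ]
block top [477.3 382.3  20. ]
block top [486.8 337.5  20. ]
block top [398.5 316.7  20. ]
block top [391.2 362.7  20. ]
block scene [474.3 382.4  20. ]
block scene [484. 338.  20.]
block scene [394.8 318.2  20. ]
block scene [386.4 360.1  20. ]
[[   0    0   40   40 1266]
 [   9    8   25   25  334]] [[199.24802528 189.61137441]
 [200.45508982 189.07784431]]
[[186.01639271 186.18033028]
 [194.95081806 175.4590168 ]
 [214.32786942 191.60655785]
 [205.39344406 202.32787323]]
toe corners top z8 [591.2 334.9   8. ]
toe corners top z8 [567.3 352.2   8. ]
foot scene (toe l/r, heel) [586.  335.2   8. ]
foot scene (toe l/r, heel) [560.8 353.3   8. ]
foot scene (toe l/r, heel) [595.3 390.2   8. ]
```

View pics/zb_top.png

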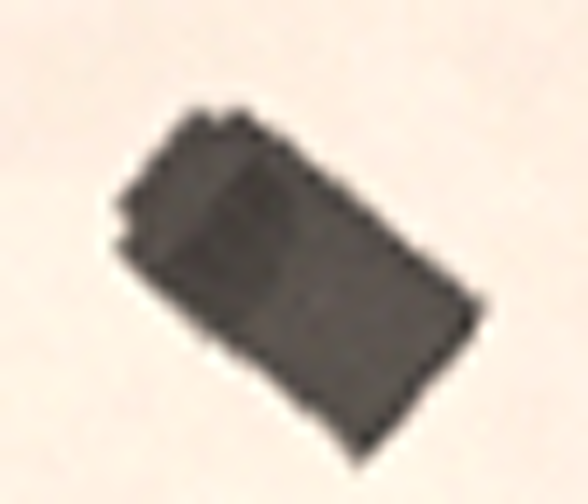

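View pics/zb_scene.png

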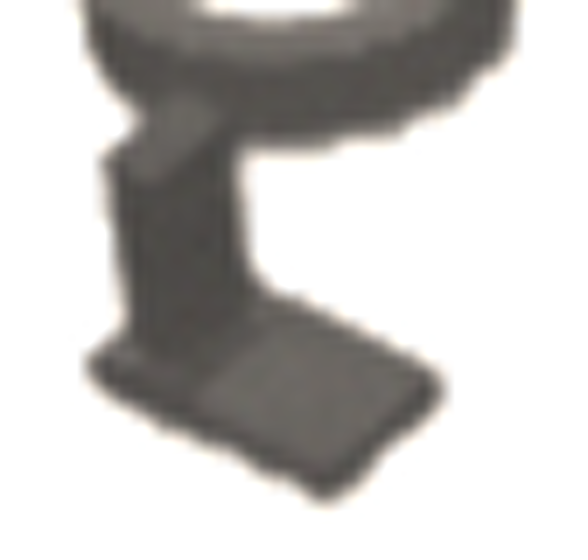

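```bash
python3 - <<'E'
from h import *
import cv2
P=lambda *a:print(*[np.round(x*1000,1) if isinstance(x,np.ndarray) else x for x in a])
x,y,w,h=180,170,42,36
g=cv2.cvtColor(cv2.imread("pics/top0.png"),cv2.COLOR_BGR2GRAY)[y:y+h,x:x+w]
F=8;G=cv2.resize(g,None,fx=F,fy=F,interpolation=cv2.INTER_CUBIC)
thr=(int(g.min())+int(np.median(g)))/2+5
c=max(cv2.findContours((G<thr).astype(np.uint8),cv2.RETR_EXTERNAL,cv2.CHAIN_APPROX_NONE)[0],key=cv2.contourArea)[:,0].astype(float)
c=(c+.5)/F-.5+[x,y]
def seg(a,b,z):
    # points near segment, z1-type guess in zb px/14
    A=np.array(a)/14-.5+[x,y];B=np.array(b)/14-.5+[x,y];d=(B-A);L=np.linalg.norm(d);d/=L
    s=(c-A)@d;n=(c-A)@[-d[1],d[0]];k=(abs(n)<1.2)&(s>.12*L)&(s<.88*L)
    W=np.array([ray("top",*p,z)[:2] for p in c[k]]);v=cv2.fitLine((W*1000).astype(np.float32),cv2.DIST_L2,0,.01,.01).ravel()
    print(k.sum(),"dir deg",np.degrees(np.arctan2(v[1],v[0]))%180,"pt",v[2:]);return v
l=seg((125,250),(355,462),0);r=seg((250,115),(482,300),.008);t=seg((485,305),(360,460),.0)
# scene view
def tri(u,v,z):return ray("scene",u/14-.5+190,v/14-.5+185,z)
P("scene upright top corners",tri(105,155,.048),tri(135,180,.048),tri(225,120,.048),tri(165,90,.048))
P("top upright top corners",*[ray("top",u/14-.5+180,v/14-.5+170,.048) for u,v in((120,208),(197,108),(165,245),(243,150))])
P("roll",ray("top",204,145,.01))
for a in((485,305),(358,463)):P("toe",ray("top",a[0]/14-.5+180,a[1]/14-.5+170,0))
E
```

```text
110 dir deg 52.213352 pt [584.3315  373.85956]
100 dir deg 50.063683 pt [606.47815 353.25006]
68 dir deg 140.78322 pt [579.6265  343.90356]
scene upright top corners [599.1 383.6  48. ] [592.7 378.9  48. ] [605.4 365.4  48. ] [613.7 374.6  48. ]
top upright top corners [600.4 383.9  48. ] [615.3 372.8  48. ] [594.8 377.1  48. ] [609.  365.8  48. ]
roll [693.2 357.9  10. ]
toe [592.3 335.5   0. ]
toe [567.6 354.9   0. ]
```

The fixture's yaw is about −5.8° and its bore is near (532, 151.7). The thick pin is at (461.5, 356.3). The bracket's upright is at (604.5, 375), with the bracket's y axis at 51°. Separations and sizes agree with the given ones to about 1 mm. I'll move to the pin while turning the jaw axis to 103.5°, which is across the pin block.

```bash
python3 -m pendant '[[[0.22,0.84,0],0.99,1],[[0.22,0.84,0],0.99,1],[[0.22,0.84,0],0.99,1],[[0.22,0.84,0],0.99,1],[[0.22,0.84,0],0.99,1],[[0.22,0.84,0],0.99,1],[[0.22,0.84,0],0.99,1],[[0.22,0.84,0],0.99,1],[[0.22,0.84,0],0.99,1],[[0.22,0.84,0],0.99,1],[[0.22,0.84,0],0.99,1],[[0.22,0.84,0],0.99,1]]' 40
python3 -m pendant '[[[0.22,0.84,0],0.99,1],[[0.22,0.84,0],0.99,1],[[0.22,0.84,0],0.99,1],[[0.22,0.84,0],0.99,1],[[0.22,0.84,0],0.99,1],[[0.22,0.84,0],0.99,1],[[0.22,0.84,0],0.99,1],[[0.22,0.84,0],0.99,1],[[0.22,0.84,0],0.99,1],[[0.22,0.84,0],0.99,1],[[0.22,0.84,0],0.99,1],[[0.22,0.84,0],0.99,1]]'
python3 -m pendant '[[[0.22,0.84,-0.3],0.99,1],[[0.22,0.84,-0.3],0.99,1],[[0.22,0.84,-0.3],0.99,1],[[0.22,0.84,-0.3],0.99,1],[[0.22,0.84,-0.3],0.99,1],[[0.22,0.84,-0.3],0.99,1],[[0.22,0.84,-0.3],0.99,1],[[0.22,0.84,-0.3],0.99,0.6],[[0.1,0.6,-0.3],0.99,0.6],[[0,0.4,0],0.8,0.6],[[0,0,0],0,0.6],[[0,0,0],0,0.6]]'
python3 - <<'E'
from h import *
s=env.observe();print({k:np.round(s[k],4).tolist() for k in("position","tool_rot","q","ft_force","grip_width")})
z=np.array(s["tool_rot"])[:,2];print(np.degrees(np.arctan2(z[1],z[0])))
E
```

```text
time_s: 1.1
position: [0.3173, -0.192, 0.2312]
tool_rot: [[-0.082, -0.0, 0.997], [-0.997, 0.0, -0.082], [-0.0, -1.0, -0.0]]
ft_force: [-0.1, 0.3, -0.5]
grip_width: 0.0852
time_s: 2.1
position: [0.3964, 0.1104, 0.2312]
tool_rot: [[0.816, -0.0, 0.578], [-0.578, -0.0, 0.816], [-0.0, -1.0, -0.0]]
ft_force: [0.9, -0.2, 0.0]
grip_width: 0.0854
time_s: 3.1
position: [0.4521, 0.3407, 0.1499]
tool_rot: [[0.975, -0.001, -0.224], [0.224, -0.001, 0.975], [-0.001, -1.0, -0.0]]
ft_force: [0.0, -0.5, 0.3]
grip_width: 0.0512
{'position': [0.4521, 0.3407, 0.1499], 'tool_rot': [[0.9745, -0.0007, -0.2242], [0.2242, -0.0005, 0.9745], [-0.0008, -1.0, -0.0003]], 'q': [25.0276, 27.4404, 79.2388, -0.01, 73.3702, -77.9246], 'ft_force': [0.0303, -0.5046, 0.3232], 'grip_width': 0.0512}
102.95512999913203
```

```bash
python3 -m pendant '[[[0.31,0.52,-0.6],0.1,0.6],[[0,0,-0.8],0,0.6],[[0,0,-0.8],0,0.6],[[0,0,-0.7],0,0.6],[[0,0,0],0,0.6],[[0,0,0],0,0.6]]'
python3 - <<'E'
from h import *
import cv2
s=env.observe();print(s["position"],px("top",s["position"]),px("scene",s["position"]))
o=[]
for n,c in(("top",(165,210)),("scene",(180,205))):
    p,d=env.get_image(n);p=p[:,:,::-1].copy();cv2.imwrite(f"pics/{n}1.png",p)
    x,y=c;o.append(cv2.resize(p[y:y+75,x:x+75],None,fx=5.3,fy=5.3,interpolation=cv2.INTER_CUBIC))
cv2.imwrite("pics/c1.png",np.hstack(o))
E
```

```text
time_s: 3.6
position: [0.4616, 0.3554, 0.0635]
tool_rot: [[0.973, -0.001, -0.232], [0.232, -0.001, 0.973], [-0.001, -1.0, -0.0]]
ft_force: [-0.2, -0.2, 0.1]
grip_width: 0.0509
[0.46160927 0.35542147 0.06345123] [199.43444111 252.25626739] [209.78497501 235.67778479]
```

View pics/c1.png

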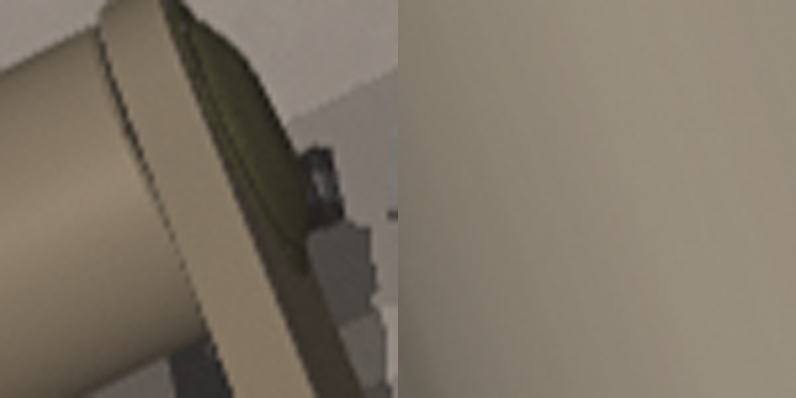

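The arm hides the pin in both views: the left crop shows only the wrist and the pad edge near (320,190), and the right crop is all arm. I'll go by the measured coordinates, descend and grip.

```bash
python3 -m pendant '[[[0,0.03,-0.5],0,0.6],[[0,0,-0.5],0,0.6],[[0,0,-0.25],0,0.6],[[0,0,0],0,0.6]]'
python3 -m pendant '[[[0,0,0],0,0],[[0,0,0],0,0],[[0,0,0],0,0],[[0,0,0],0,0],[[0,0,0],0,0],[[0,0,0],0,0]]' 40
python3 -m pendant '[[[0,0,0],0,0],[[0,0,0],0,0],[[0,0,0],0,0]]'
```

```text
time_s: 4.03
position: [0.4615, 0.3569, 0.0256]
tool_rot: [[0.972, -0.001, -0.233], [0.233, -0.0, 0.972], [-0.001, -1.0, -0.0]]
ft_force: [0.1, 0.0, 0.4]
grip_width: 0.0511
time_s: 4.53
position: [0.4622, 0.3574, 0.027]
tool_rot: [[0.972, 0.002, -0.234], [0.234, 0.001, 0.972], [0.002, -1.0, 0.0]]
ft_force: [-1.6, -0.1, 7.5]
grip_width: 0.0141
time_s: 4.78
position: [0.4621, 0.3575, 0.027]
tool_rot: [[0.972, 0.002, -0.234], [0.234, 0.001, 0.972], [0.002, -1.0, 0.001]]
ft_force: [-0.4, -0.3, 7.4]
grip_width: 0.0144
```

```bash
python3 -m pendant '[[[0,0,0.3],0,0],[[0,0,0.6],0,0],[[0,0,1],0,0],[[0,0,0.9],0,0],[[0.1,-0.3,0],-0.2,0],[[0.25,-0.7,0],-0.5,0],[[0.3,-0.85,0],-0.5,0],[[0.3,-0.85,0],-0.5,0],[[0.3,-0.85,0],-0.5,0],[[0.3,-0.85,0],-0.5,0],[[0.3,-0.85,0],-0.5,0],[[0.3,-0.85,0],-0.5,0]]'
python3 -m pendant '[[[0.2,-0.6,0],-0.2,0],[[0,-0.2,0],0,0],[[0,0,0],0,0],[[0,0,0],0,0],[[0,0,0],0,0]]'
python3 - <<'E'
from h import *
import cv2
s=env.observe();print(s["position"],px("top",s["position"]),px("scene",s["position"]))
z=np.array(s["tool_rot"])[:,2];print(np.degrees(np.arctan2(z[1],z[0])))
o=[]
for n,c in(("top",(265,180)),("scene",(265,160))):
    p,d=env.get_image(n);p=p[:,:,::-1].copy();cv2.imwrite(f"pics/{n}2.png",p)
    x,y=c;o.append(cv2.resize(p[y:y+75,x:x+75],None,fx=5.3,fy=5.3,interpolation=cv2.INTER_CUBIC))
cv2.imwrite("pics/c2.png",np.hstack(o))
E
```

```text
time_s: 5.78
position: [0.5262, 0.1726, 0.1099]
tool_rot: [[0.996, -0.0, 0.09], [-0.09, -0.0, 0.996], [-0.0, -1.0, -0.0]]
ft_force: [0.5, 0.3, -0.6]
grip_width: 0.0145
time_s: 6.2
position: [0.5316, 0.1511, 0.1098]
tool_rot: [[0.995, -0.0, 0.103], [-0.103, 0.0, 0.995], [-0.0, -1.0, 0.0]]
ft_force: [-0.7, 1.1, -0.8]
grip_width: 0.0146
[0.53163756 0.15108756 0.10983178] [304.30741156 215.15441244] [312.42529359 185.18937324]
84.08021656412184
```

View pics/c2.png

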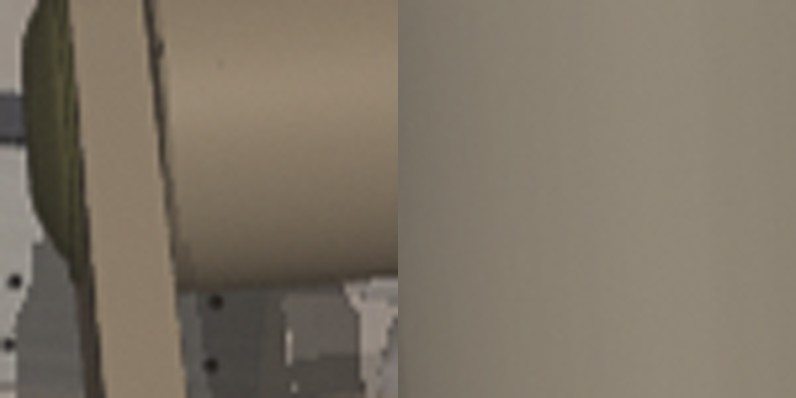

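View pics/scene2.png

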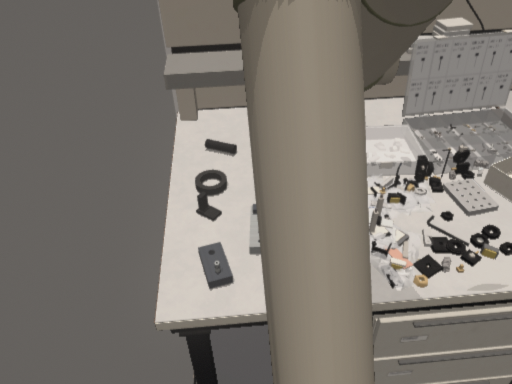

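The pin is in the gripper: its place in the block, near scene (211,250), is empty. The arm hides the bore, so I'll insert by force. The tip should meet the bed at TCP z≈43 mm and be seated at about 27 mm.

```bash
python3 -m pendant '[[[0.04,0.06,-0.5],0,0],[[0,0,-0.8],0,0],[[0,0,-0.7],0,0],[[0,0,0],0,0],[[0,0,0],0,0]]'
python3 -m pendant '[[[0,0,-0.13],0,0],[[0,0,-0.1],0,0],[[0,0,0],0,0]]'
python3 -m pendant '[[[0,0,-0.1],0,0],[[0,0,0],0,0]]'
```

```text
time_s: 6.72
position: [0.5329, 0.1525, 0.0496]
tool_rot: [[0.995, -0.002, 0.103], [-0.103, -0.0, 0.995], [-0.002, -1.0, -0.0]]
ft_force: [0.1, -0.1, -0.7]
grip_width: 0.0144
time_s: 6.97
position: [0.5335, 0.1521, 0.0433]
tool_rot: [[0.995, 0.001, 0.104], [-0.104, 0.0, 0.995], [0.001, -1.0, 0.0]]
ft_force: [-1.0, -0.4, -0.4]
grip_width: 0.0142
time_s: 7.13
position: [0.5333, 0.1519, 0.0399]
tool_rot: [[0.995, 0.0, 0.104], [-0.104, -0.0, 0.995], [0.0, -1.0, -0.0]]
ft_force: [0.1, -0.3, 0.1]
grip_width: 0.0145
```

```bash
python3 -m pendant '[[[0,0,-0.1],0,0],[[0,0,0],0,0]]'
python3 -m pendant '[[[0,0,-0.1],0,0],[[0,0,0],0,0]]'
python3 -m pendant '[[[0,0,-0.1],0,0],[[0,0,0],0,0]]'
```

```text
time_s: 7.3
position: [0.5331, 0.1519, 0.0366]
tool_rot: [[0.995, -0.001, 0.105], [-0.105, -0.0, 0.995], [-0.001, -1.0, -0.0]]
ft_force: [-0.5, 0.1, -0.7]
grip_width: 0.0146
time_s: 7.47
position: [0.5331, 0.1519, 0.0334]
tool_rot: [[0.995, -0.001, 0.104], [-0.104, -0.0, 0.995], [-0.001, -1.0, -0.0]]
ft_force: [-0.4, -0.1, -0.5]
grip_width: 0.0141
time_s: 7.63
position: [0.5332, 0.1519, 0.0304]
tool_rot: [[0.995, -0.001, 0.104], [-0.104, 0.0, 0.995], [-0.001, -1.0, -0.0]]
ft_force: [-0.9, 0.2, -0.8]
grip_width: 0.0143
```

```bash
python3 -m pendant '[[[0,0,-0.08],0,0],[[0,0,0],0,0]]'
python3 -m pendant '[[[0,0,-0.06],0,0],[[0,0,0],0,0]]'
python3 -m pendant '[[[0,0,-0.05],0,0],[[0,0,0],0,0]]'
```

```text
time_s: 7.8
position: [0.5332, 0.152, 0.0281]
tool_rot: [[0.995, -0.0, 0.104], [-0.104, 0.0, 0.995], [-0.0, -1.0, -0.0]]
ft_force: [0.5, -0.4, -1.2]
grip_width: 0.0141
time_s: 7.97
position: [0.5334, 0.1519, 0.027]
tool_rot: [[0.995, 0.0, 0.104], [-0.104, -0.0, 0.995], [0.0, -1.0, -0.0]]
ft_force: [-1.6, -0.7, 2.6]
grip_width: 0.0142
time_s: 8.13
position: [0.5335, 0.1519, 0.0268]
tool_rot: [[0.995, 0.001, 0.104], [-0.104, -0.0, 0.995], [0.001, -1.0, -0.0]]
ft_force: [-5.5, -1.8, 16.3]
grip_width: 0.0143
```

Contact comes at z=27.0 and the force rises to 16 N, so the pin is home on its shoulder. I'll release, rise and move towards the bracket, turning the jaws to 51°.

```bash
python3 -m pendant '[[[0,0,0.05],0,0],[[0,0,0],0,0.5],[[0,0,0],0,0.5],[[0,0,0],0,0.5],[[0,0,0],0,0.5],[[0,0,0],0,0.5],[[0,0,0.4],0,0.5],[[0,0,0.8],0,0.5],[[0,0,1],0,0.5],[[0,0,0.8],0,0.5],[[0,0,0],0,0.5]]'
python3 -m pendant '[[[0.15,0.45,0],-0.6,0.5],[[0.25,0.8,0],-0.7,0.5],[[0.25,0.8,0],-0.7,0.5],[[0.28,0.9,0],-0.7,0.5],[[0.28,0.9,0],-0.7,0.5],[[0.28,0.9,0],-0.7,0.5],[[0.28,0.9,0],-0.7,0.5],[[0.28,0.9,0],-0.7,0.5],[[0.2,0.6,0],-0.7,0.5],[[0,0,0],-0.5,0.5],[[0,0,0],0,0.5],[[0,0,0],0,0.5]]'
python3 - <<'E'
from h import *
import cv2
s=env.observe();print(s["position"])
z=np.array(s["tool_rot"])[:,2];print(np.degrees(np.arctan2(z[1],z[0])))
o=[]
for n,c in(("top",(240,175)),("scene",(240,180))):
    p,d=env.get_image(n);p=p[:,:,::-1].copy();cv2.imwrite(f"pics/{n}3.png",p)
    x,y=c;o.append(cv2.resize(p[y:y+90,x:x+95],None,fx=4.2,fy=4.2,interpolation=cv2.INTER_CUBIC))
cv2.imwrite("pics/c3.png",np.hstack(o))
E
```

```text
time_s: 9.05
position: [0.5354, 0.1522, 0.1212]
tool_rot: [[0.995, 0.008, 0.104], [-0.104, 0.001, 0.995], [0.008, -1.0, 0.001]]
ft_force: [0.3, -0.4, -0.2]
grip_width: 0.0429
time_s: 10.05
position: [0.6006, 0.3663, 0.1158]
tool_rot: [[0.773, -0.001, 0.635], [-0.635, -0.001, 0.773], [-0.001, -1.0, -0.001]]
ft_force: [-1.2, 0.3, -0.5]
grip_width: 0.0428
[0.6005762  0.36627272 0.11582853]
50.59277367980686
```

View pics/c3.png

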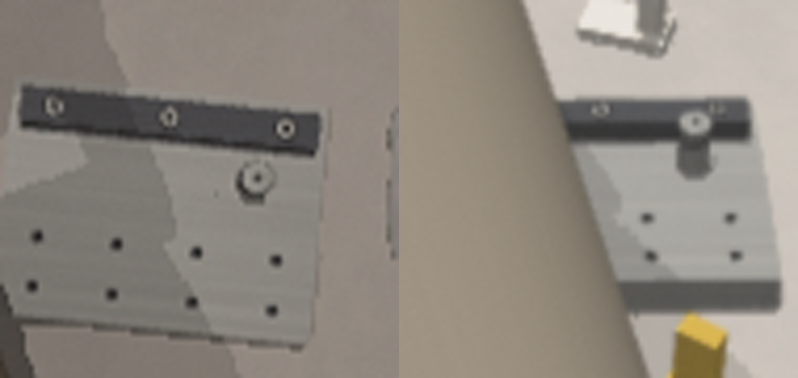

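View pics/scene3.png

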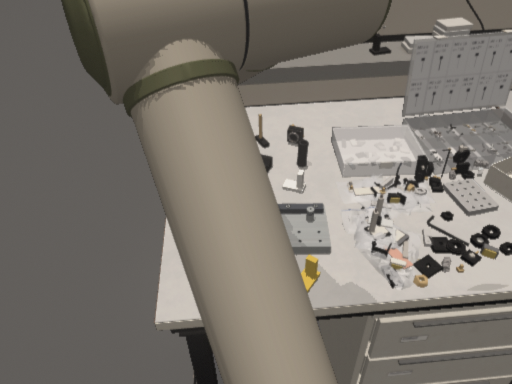

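The pin stands upright in the bore, with its head centre at crop (256,178) in the top view and (695,122) in the scene view. I'll check its position and height.

```bash
python3 - <<'E'
from h import *
f=lambda u,v,x,y:(x+(u+.5)/4.2-.5,y+(v+.5)/4.2-.5)
for z in(.048,.060):print(z,ray("top",*f(256,178,240,175),z)*1e3,ray("scene",*f(695-399,122,240,180),z)*1e3)
s=env.observe();print((np.array([.6052,.376])-np.array(s["position"])[:2])*1e3)
E
```

```text
0.048 [532.54213405 152.49186042  48.        ] [531.66245319 151.77085451  48.        ]
0.06 [531.69147826 153.59524631  60.        ] [518.74853354 154.91936932  60.        ]
[ 4.42752553 10.18776308]
```

```bash
python3 -m pendant '[[[0.15,0.33,-0.4],0.08,0.5],[[0,0,-0.8],0,0.5],[[0,0,-0.8],0,0.5],[[0,0,-0.7],0,0.5],[[0,0,-0.4],0,0.5],[[0,0,-0.15],0,0.5],[[0,0,0],0,0.5],[[0,0,0],0,0.5]]'
python3 -m pendant '[[[0,0,0],0,0],[[0,0,0],0,0],[[0,0,0],0,0],[[0,0,0],0,0],[[0,0,0],0,0],[[0,0,0],0,0],[[0,0,0],0,0],[[0,0,0],0,0]]' 60
```

```text
time_s: 10.82
position: [0.606, 0.3764, 0.0205]
tool_rot: [[0.776, 0.002, 0.631], [-0.631, 0.001, 0.776], [0.001, -1.0, 0.002]]
ft_force: [-0.3, 1.0, -0.2]
grip_width: 0.0429
time_s: 11.48
position: [0.6059, 0.3766, 0.0206]
tool_rot: [[0.776, 0.002, 0.63], [-0.63, 0.001, 0.776], [0.001, -1.0, 0.002]]
ft_force: [-0.6, 0.0, 6.1]
grip_width: 0.0109
```

Gripped at 10.9 mm. I'll lift, carry it to a point about 6 mm off both fence and pin, and turn +33.3°.

```bash
python3 -m pendant '[[[0,0,0.3],0,0],[[0,0,0.7],0,0],[[0,0,1],0,0],[[0,0,0.9],0,0],[[0,0,0],0,0],[[0,0,0],0,0]]'
python3 -m pendant '[[[-0.15,-0.3,0],0.6,0],[[-0.3,-0.7,0],0.8,0],[[-0.35,-0.85,0],0.8,0],[[-0.35,-0.85,0],0.8,0],[[-0.35,-0.85,0],0.8,0],[[-0.35,-0.85,0],0.8,0],[[-0.3,-0.7,0],0.8,0],[[-0.15,-0.4,0],0.8,0],[[0,-0.2,0],0.45,0],[[0,0,0],0,0],[[0,0,0],0,0],[[0,0,0],0,0]]'
python3 - <<'E'
from h import *
import cv2
s=env.observe();z=np.array(s["tool_rot"])[:,2];print(np.degrees(np.arctan2(z[1],z[0])))
print((np.array([.5354,.2052])-np.array(s["position"])[:2])*1e3)
o=[]
for n,c in(("top",(230,175)),("scene",(230,160))):
    p,d=env.get_image(n);p=p[:,:,::-1].copy();cv2.imwrite(f"pics/{n}4.png",p)
    x,y=c;o.append(cv2.resize(p[y:y+90,x:x+95],None,fx=4.2,fy=4.2,interpolation=cv2.INTER_CUBIC))
cv2.imwrite("pics/c4.png",np.hstack(o))
E
```

```text
time_s: 11.98
position: [0.6058, 0.3766, 0.1083]
tool_rot: [[0.776, 0.003, 0.631], [-0.631, 0.001, 0.776], [0.002, -1.0, 0.003]]
ft_force: [-0.0, -0.2, -0.8]
grip_width: 0.0109
time_s: 12.98
position: [0.5361, 0.2057, 0.1057]
tool_rot: [[0.995, -0.001, 0.103], [-0.103, -0.0, 0.995], [-0.001, -1.0, -0.0]]
ft_force: [0.6, -0.3, -0.8]
grip_width: 0.0113
84.10334652216464
[-0.74509846 -0.54543144]
```

View pics/c4.png

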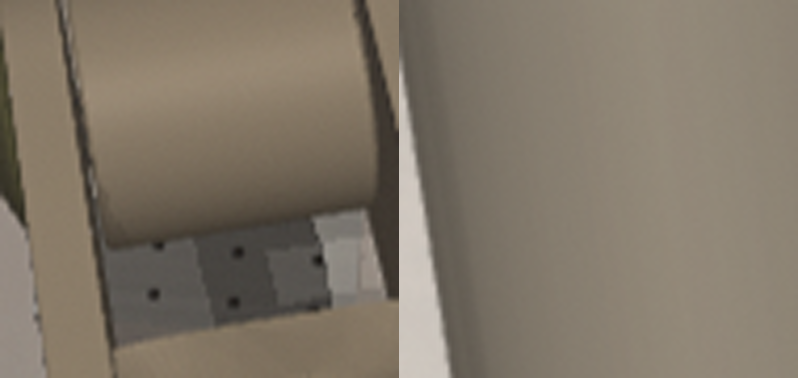

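The arm blocks both views, so I'll lower by measured pose and force. Bed contact should come at TCP z≈40.6 mm.

```bash
python3 -m pendant '[[[-0.02,-0.02,-0.4],0,0],[[0,0,-0.8],0,0],[[0,0,-0.55],0,0],[[0,0,-0.2],0,0],[[0,0,0],0,0],[[0,0,0],0,0]]'
python3 -m pendant '[[[0,0,-0.1],0,0],[[0,0,0],0,0]]'
python3 -m pendant '[[[0,0,-0.05],0,0],[[0,0,0],0,0]]'
```

```text
time_s: 13.58
position: [0.536, 0.205, 0.0481]
tool_rot: [[0.995, 0.0, 0.102], [-0.102, 0.0, 0.995], [0.0, -1.0, 0.0]]
ft_force: [0.0, 0.5, 0.1]
grip_width: 0.0108
time_s: 13.75
position: [0.536, 0.2049, 0.0453]
tool_rot: [[0.995, 0.001, 0.102], [-0.102, 0.0, 0.995], [0.001, -1.0, 0.0]]
ft_force: [0.1, -1.2, -1.1]
grip_width: 0.0111
time_s: 13.92
position: [0.5358, 0.2048, 0.0435]
tool_rot: [[0.995, 0.0, 0.102], [-0.102, 0.0, 0.995], [0.0, -1.0, 0.0]]
ft_force: [-0.4, -0.2, -0.3]
grip_width: 0.0113
```

```bash
python3 -m pendant '[[[0,0,-0.04],0,0],[[0,0,0],0,0]]'
python3 -m pendant '[[[0,0,-0.04],0,0],[[0,0,0],0,0]]'
python3 -m pendant '[[[0,0,-0.03],0,0],[[0,0,0],0,0]]'
```

```text
time_s: 14.08
position: [0.5357, 0.2047, 0.042]
tool_rot: [[0.995, 0.0, 0.102], [-0.102, 0.0, 0.995], [0.0, -1.0, 0.0]]
ft_force: [0.8, -0.9, -0.2]
grip_width: 0.0111
time_s: 14.25
position: [0.5357, 0.2047, 0.0407]
tool_rot: [[0.995, -0.0, 0.102], [-0.102, -0.0, 0.995], [-0.0, -1.0, -0.0]]
ft_force: [-0.4, 0.2, -0.2]
grip_width: 0.011
time_s: 14.42
position: [0.5358, 0.2048, 0.0405]
tool_rot: [[0.995, 0.001, 0.102], [-0.102, 0.0, 0.995], [0.001, -1.0, 0.0]]
ft_force: [-2.0, -0.6, 4.2]
grip_width: 0.0111
```

Bed contact came at z=40.5, as predicted. Now I'll slide towards the fence (fixture +x).

```bash
python3 -m pendant '[[[0.06,-0.006,0],0,0],[[0.04,-0.004,0],0,0],[[0,0,0],0,0]]'
python3 -m pendant '[[[0.035,-0.0035,0],0,0],[[0,0,0],0,0]]'
python3 -m pendant '[[[0.03,-0.003,0],0,0],[[0,0,0],0,0]]'
```

```text
time_s: 14.67
position: [0.5392, 0.2045, 0.0405]
tool_rot: [[0.995, 0.001, 0.102], [-0.102, 0.0, 0.995], [0.001, -1.0, 0.0]]
ft_force: [-0.3, -0.8, 5.2]
grip_width: 0.011
time_s: 14.83
position: [0.5402, 0.2044, 0.0405]
tool_rot: [[0.995, 0.001, 0.102], [-0.102, 0.0, 0.995], [0.001, -1.0, 0.0]]
ft_force: [-1.8, -0.3, 5.3]
grip_width: 0.0111
time_s: 15.0
position: [0.5407, 0.2044, 0.0405]
tool_rot: [[0.995, 0.0, 0.102], [-0.102, 0.0, 0.995], [0.0, -1.0, 0.0]]
ft_force: [-3.1, 0.1, 6.4]
grip_width: 0.0107
```

```bash
python3 -m pendant '[[[0.03,-0.003,0],0,0],[[0,0,0],0,0]]'
python3 -m pendant '[[[0.02,-0.002,0],0,0],[[0,0,0],0,0]]'
python3 -m pendant '[[[-0.003,-0.03,0],0,0],[[-0.005,-0.05,0],0,0],[[0,0,0],0,0]]'
```

```text
time_s: 15.17
position: [0.5408, 0.2044, 0.0405]
tool_rot: [[0.995, -0.002, 0.102], [-0.102, 0.0, 0.995], [-0.002, -1.0, 0.0]]
ft_force: [-6.1, 0.5, 9.9]
grip_width: 0.0108
time_s: 15.33
position: [0.5409, 0.2044, 0.0406]
tool_rot: [[0.995, -0.003, 0.102], [-0.102, 0.0, 0.995], [-0.003, -1.0, -0.0]]
ft_force: [-8.8, 0.2, 11.6]
grip_width: 0.0112
time_s: 15.58
position: [0.5407, 0.2027, 0.0406]
tool_rot: [[0.995, -0.002, 0.102], [-0.102, 0.002, 0.995], [-0.002, -1.0, 0.001]]
ft_force: [-7.2, 5.4, 10.5]
grip_width: 0.0111
```

```bash
python3 -m pendant '[[[-0.005,-0.05,0],0,0],[[0,0,0],0,0]]'
python3 -m pendant '[[[-0.004,-0.04,0],0,0],[[0,0,0],0,0]]'
python3 -m pendant '[[[-0.003,-0.03,0],0,0],[[0,0,0],0,0]]'
```

```text
time_s: 15.75
position: [0.5405, 0.2013, 0.0405]
tool_rot: [[0.995, -0.002, 0.102], [-0.102, 0.002, 0.995], [-0.002, -1.0, 0.002]]
ft_force: [-7.2, 6.6, 9.5]
grip_width: 0.0105
time_s: 15.92
position: [0.5404, 0.2001, 0.0405]
tool_rot: [[0.995, -0.002, 0.102], [-0.102, 0.002, 0.995], [-0.002, -1.0, 0.002]]
ft_force: [-7.6, 6.3, 9.6]
grip_width: 0.0112
time_s: 16.08
position: [0.5403, 0.1993, 0.0406]
tool_rot: [[0.995, -0.002, 0.102], [-0.102, 0.002, 0.995], [-0.002, -1.0, 0.002]]
ft_force: [-8.4, 5.1, 10.7]
grip_width: 0.011
```

```bash
python3 -m pendant '[[[-0.003,-0.03,0],0,0],[[0,0,0],0,0]]'
python3 -m pendant '[[[-0.002,-0.02,0],0,0],[[0,0,0],0,0]]'
python3 -m pendant '[[[-0.002,-0.02,0],0,0],[[0,0,0],0,0]]'
```

```text
time_s: 16.25
position: [0.5402, 0.1984, 0.0406]
tool_rot: [[0.995, -0.002, 0.102], [-0.102, 0.002, 0.995], [-0.002, -1.0, 0.002]]
ft_force: [-7.5, 5.8, 10.6]
grip_width: 0.0109
time_s: 16.42
position: [0.5402, 0.1978, 0.0406]
tool_rot: [[0.995, -0.002, 0.102], [-0.102, 0.002, 0.995], [-0.002, -1.0, 0.002]]
ft_force: [-7.1, 7.6, 9.4]
grip_width: 0.0108
time_s: 16.58
position: [0.5401, 0.1973, 0.0406]
tool_rot: [[0.995, -0.002, 0.102], [-0.102, 0.002, 0.995], [-0.002, -1.0, 0.002]]
ft_force: [-7.8, 6.6, 10.1]
grip_width: 0.0108
```

```bash
python3 -m pendant '[[[-0.002,-0.02,0],0,0],[[0,0,0],0,0]]'
python3 -m pendant '[[[-0.002,-0.02,0],0,0],[[0,0,0],0,0]]'
python3 -m pendant '[[[-0.002,-0.02,0],0,0],[[0,0,0],0,0]]'
```

```text
time_s: 16.75
position: [0.5401, 0.197, 0.0406]
tool_rot: [[0.995, -0.002, 0.102], [-0.102, 0.003, 0.995], [-0.002, -1.0, 0.002]]
ft_force: [-7.3, 8.9, 9.3]
grip_width: 0.0111
time_s: 16.92
position: [0.5401, 0.1968, 0.0406]
tool_rot: [[0.995, -0.002, 0.102], [-0.102, 0.003, 0.995], [-0.002, -1.0, 0.003]]
ft_force: [-7.5, 10.2, 9.4]
grip_width: 0.011
time_s: 17.08
position: [0.5401, 0.1966, 0.0407]
tool_rot: [[0.995, -0.001, 0.102], [-0.102, 0.004, 0.995], [-0.002, -1.0, 0.004]]
ft_force: [-6.5, 12.2, 10.2]
grip_width: 0.0114
```

The force now builds on all three surfaces, totalling about 17 N. I'll hold, let it settle and look.

```bash
python3 -m pendant '[[[0,0,0],0,0],[[0,0,0],0,0],[[0,0,0],0,0],[[0,0,0],0,0],[[0,0,0],0,0],[[0,0,0],0,0]]'
python3 - <<'E'
from h import *
import cv2
s=env.observe();R=np.array(s["tool_rot"]);print(np.degrees(np.arctan2(R[1,2],R[0,2])))
f=np.array(s["ft_force"]);print("fixture-axes force",f[:2]@[.995,-.1],f[:2]@[.1,.995],f[2],np.linalg.norm(f))
o=[]
for n,c in(("top",(230,175)),("scene",(230,160))):
    p,d=env.get_image(n);p=p[:,:,::-1].copy();cv2.imwrite(f"pics/{n}5.png",p)
    x,y=c;o.append(cv2.resize(p[y:y+90,x:x+95],None,fx=4.2,fy=4.2,interpolation=cv2.INTER_CUBIC))
cv2.imwrite("pics/c5.png",np.hstack(o))
E
```

```text
time_s: 17.58
position: [0.5401, 0.1966, 0.0407]
tool_rot: [[0.995, -0.001, 0.102], [-0.102, 0.004, 0.995], [-0.002, -1.0, 0.004]]
ft_force: [-6.3, 12.4, 9.4]
grip_width: 0.0109
84.16319685956286
fixture-axes force -7.503897262449694 11.712747450010157 9.411426054526368 16.7948512952838
```

View pics/c5.png

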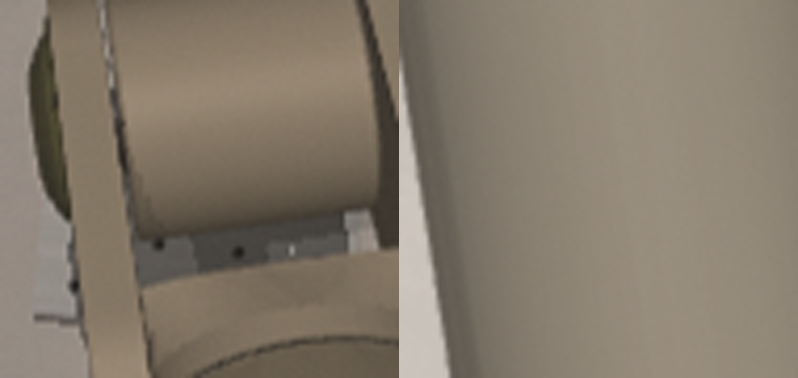

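View pics/top5.png

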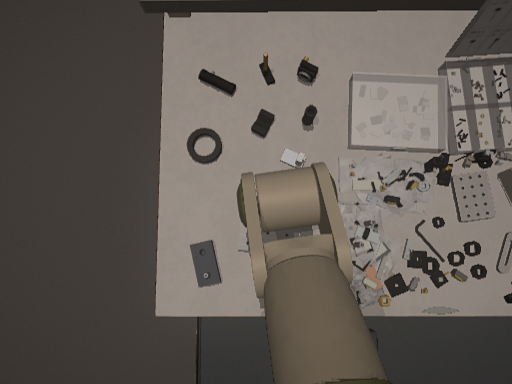

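The bracket is gone from its old place, near top (201,189). The tape roll, V-block, post holder and slim pin stand where they were. The reaction is steady at −7.5, +11.7 and +9.4 N in the fixture's axes (16.8 N in total), so I'll hand in.

```bash
python3 - <<'E'
from rig import env
env.close_job();s=env.observe();print(s["time_s"],s["position"],s["ft_force"],s["grip_width"])
E
```

```text
the job is handed in; nothing more can be done
the job is handed in; nothing more can be done
```

The thick pin is in the bore and the bracket is held against fence, pin and bed. I handed the job in at about 17.7 s, still gripping and pushing; no verdict was reported.

- **Pin:** It went home with no side force on the way down. The force rose at TCP z = 27.0 mm, the same height as when I gripped it in its block, so the shoulder is seated. After I let go, both cameras put its head within about 1 mm of the bore position, at the seated height.
- **Bracket:** I gripped it by the upright, turned it 33° to the fixture's axes and set it on the bed. Contact came at z = 40.5 mm against a predicted 40.6. I then slid it to the fence and along to the pin.
- **Final hold:** The total push is a steady 16.8 N, and the tool is at 84.16° where the fixture's y axis measures about 84.2°.

| Direction of push | Force |
|---|---|
| Into the fence | 7.5 N |
| Towards the pin (roughly 4 N of it friction) | 11.7 N |
| Down onto the bed | 9.4 N |

- **Bystanders:** In the last top view the slim pin, V-block, post holder and tape roll look unmoved. I compared them by eye and did not measure them.

**Unconfirmed or off:**
- **View blocked:** The arm hid the nest in both cameras, so the final bracket pose rests on the measured tool pose and forces.
- **Pin contact:** It came about 1.3 mm farther along y than predicted. That is inside the 4 mm tolerance, but I have no picture of it.

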